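# Open the stockroom issue lane and slide the bin through

## Robot

A 6-joint arm with a two-finger parallel gripper is mounted at the origin on the work surface. World frame = base frame: x ahead of the robot, y to its left, z up, the work surface at z = 0. Lengths are in m, angles in degrees, forces in N, time in s.
With the tool pointing down it reaches from about 0.375 to 0.9 m from the base axis. Payload 3.1 kg.
Tool frame: the origin (TCP) lies on the centre line of the jaws, within the pads' length; the fingertips stand 8 mm ahead of it and the grasp point (between the pads) lies 11 mm behind it; y points along the fingers, x is the direction in which the jaws open and shut, and the axes are right-handed (so a half turn about y gives the same grasp; the last joint's range is limited). The gripper opens to 87 mm and grips with 3 to 60 N. Pads are 19 mm wide; open, the fingers measure 117 mm over their backs; the gripper's body (75 mm by 190 mm) begins 51 mm behind the grasp point.
Start: joints at [63.57, 30.224, 82.088, -0, 67.689, -10.227], TCP at [0.174, 0.6, 0.231] pointing down, gripper open.
Joint ranges: [-176.69, 176.69], [-43.24, 126.21], [12.49, 139.97], [-82, 262], [0, 151.66], [-163.58, 163.58]. Speed limits (degrees/s): [159.86, 159.86, 180, 180, 180, 180].

## Interface

Orientations are given as a 3x3 rotation matrix whose columns are the frame's x, y, z axes.
In Python, from rig import read_state, imaging, job, spotter gives the robot as it stands.
- The arm moves only by the tool apply_moves, never from a script. Its argument "steps" is a list of rows, each an object of numbers: "x", "y", "z": the shift along the world's x, y, z in mm; "spin": the turn about the world's z in rad. In form: [{"x": .., "y": .., "z": .., "spin": ..}, ...]. A call has 1 to 12 rows; each row shifts and turns the pose as measured when the row begins; what a row does not reach is not made up. A row lasts 1/10 s, in which the tool goes at most 50 mm and 8.59 degrees, less where a joint would pass 70% of its speed; a pose out of reach is approached as far as the arm can. A call is refused whole if a number of a shift passes 50 or a number of a turn 0.15, either way. A call with a gripper value outside its range is refused whole. "grip" is the finger opening in mm, from 0 to 87, set as the call begins (left out, the last holds). The fingers move at their own pace and stop on an object; the grip force is fixed at half the most. Time passes only in rows, so rows that do not move let the fingers close. It gives the time, the measured TCP pose, the force and the opening at its end, in the units of the state.
- read_state(): the state, without advancing time (a new reading comes with each control period).
- imaging.capture(name): name is "scene" or "top" or "wrist"; returns the picture (400x640x3 uint8, red, green, blue); there is no depth.
- imaging.camera_params(name): a dict with "fov_y" (degrees; the focal length in pixels is half the picture's height over the tangent of half this angle, whatever the lens; pixels are square), "cx", "cy" (the principal point, pixels), "dist" ([k1, k2, p1, p2, k3] as OpenCV has them; the pictures are not rectified), "R" (3x3) and "t" (3): a world point X has camera coordinates R X + t. Camera axes: x right, y down, z forward; pixel columns grow to the right and rows downward; lengths in m; the calibration is good to about 2 mm. A picture is of the moment at which its call begins: read the wrist's pose just before it. camera_params takes no time and is no camera call; for the wrist camera it gives the pose at the moment of the call.
- job.hand_in(): hands the job in, once; it reports no verdict.
Trained networks look in the newest picture that a camera, given by its name, has taken for a name from the list of things; names that differ only in an ending like _2 or _b are one class to them, and where a whole thing is asked for, a point or a joint stands for the part that bears it (a point fixed in the world has none). Each returns a list of dicts, best first, with "score" (0 to 1); they miss things now and then, are a little off and sometimes report something else, mostly with a low value. They report only what shows in the picture. A call takes as long as a camera call. They do not tell look-alikes from the thing itself.
- spotter.cut_out(name, camera): "mask" (400x640 bool, what is visible of it) and "rect" ([left, top, width, height] in pixels, round what is visible of it).
The state is a dict: "time_s": time; "joint_positions": joint angles; "qvel": joint speeds; "tau": joint torques, N m; "position": TCP position; "tcp_rot": TCP orientation; "force": force on the tool from outside, world axes, zero at the start; "moment": the same for the moment, N m; "opening": opening from 0.0 (shut) to 1.0 (fully open).
Only numpy, scipy, OpenCV 4.12 (cv2) and the standard library are available. Lean on these libraries where they do the work, as an engineer would, in place of code of your own. Each camera call takes 0.05 s, during which the arm holds its last target.

## Task

Push the free end of the yellow-and-black counterweighted barrier arm up and over its balance point, so that it stays raised by itself. Then push the blue bin along the lane, through the open gate, until it stands wholly on the yellow mat. Slide the bin, do not lift or tip it, and leave the jar, the carton and the red bin alone.

Things in the scene. Friction and masses are not known exactly. Their poses are not given: they have to be found in the camera images.
- lane: fixed lane: dark deck 146 mm across (x) and 560 long (y), top 20 mm above the table; a rail 8 mm thick, 40 mm high along each long edge, 130 mm clear between, no end stops. Origin on the table under its middle; x across, away from the robot, y along, z up. On the far side two grey cheeks (127 mm high, 76 mm over their outsides) carry the barrier's hinge. Position and yaw vary.
- gate_hinge (a point): point on the barrier's hinge axis, midway between the cheeks: 115 mm to +x of the lane's origin, 105 mm above the table. The axis is parallel to the lane's y. Does not move.
- gate_tip (a point): mid lower edge of the barrier arm's free end face; moves with it. The arm is a yellow bar with black bands, 26 mm wide, 22 high, reaching 240 mm from the hinge across the lane towards the robot (this point: 11 mm below its centre line). Lowered it is level, underside 94 mm above the table; its free end overhangs the near rail by 52 mm, nothing below. Red counterweight (50 mm dia.) above the hinge.
- gate (a joint): barrier angle in rad: 0 = lowered, level, on its stop; grows as the free end goes up, then away from the robot; 1.75 = raised, leaning slightly back on its stop. Balances at about 0.9: below that it falls back, beyond it goes on by itself and stays up. Raising takes about 2 N up at the free end (varies a little); its end is not slippery. Lightly damped, settles in about 1 s.
- bin: blue open-fronted bin filled with cartons, 110 mm across the lane (x), 120 along it (y), 105 high, 0.4 to 0.8 kg. Its y sides are flat, 79 mm high, 105 over the rear (+x) 60 %. Origin at the centre of its underside. Loose on the deck between the rails, its centre 125 to 160 mm from the barrier, on its +y or -y side. The lowered barrier blocks its way.
- mat: thin yellow mat, flat on the deck (nothing to climb), 122 mm across the lane (x), 160 along it (y), on the other side of the barrier from the bin. Origin at its centre; y along the lane.
- jar: bystander: whitish jar with a white cap, 68 mm dia., 120 mm high, loose on the table to the near left or right. Origin at the centre of its underside.
- carton: bystander: brown carton 60 x 90 x 70 mm high, loose on the table on the other near side. Origin at the centre of its underside.
- redbin: bystander: small red bin 100 x 110 x 70 mm high, loose on the table beyond the lane's left (+y) end. Origin at the centre of its underside.
Not all that is in view belongs to the job. There is more than one size of the bin; the job needs the largest.

How it is judged (in metres and radians):
On the way, in this order (a step that is already met when the one before it is completed fails the run):
1. the barrier arm is raised past its balance point and stays up with no finger on it, the bin still on its own side (value of joint gate above 1.5 rad and contact force between the fingers and gate below 0.2 N and distance of bin from where it was at the start of the episode below 0.06 m), for 0.2 s.
2. the bin has been slid through the gate onto the yellow mat (y of bin in the frame of mat between -0.024 and 0.024 m), for 0.2 s.
At the end, for the whole second after the job is handed in: The barrier stands raised by itself (joint above 1.5 rad) and the blue bin stands flat and at rest on the deck, its centre within 24 mm of the mat's centre along the lane and 20 mm across it, so that it is wholly on the mat (all of step 2 and value of joint gate above 1.5 rad and x of bin in the frame of mat between -0.02 and 0.02 m and height (world z) of bin below 0.026 m and angle between bin's own z axis and vertical below 0.06 rad and linear speed of bin below 0.02 m/s); the robot touches nothing.
It fails at once if the bin is lifted or tipped (height (world z) of bin above 0.035 m or angle between bin's own z axis and vertical above 0.2 rad).
It fails at once if the jar, the carton or the red bin is disturbed (moved by more than 20 mm) (distance of any of jar, carton, redbin from where it was at the start of the episode above 0.02 m).
It also fails if it takes over 69 s, if anything falls off the work surface, if the arm or the gripper's body presses on something with over 40 N, if the wrist force passes 120 N, or if a joint passes its speed limit or range.

## Working session

There is one attempt and no reset: what is moved stays moved. The work goes in short steps, Python scripts to look and compute and a tool call to move; the robot and the scene stay as the last step left them, time stands still between calls to the robot, and variables do not carry over. Pictures are saved under pics/ and viewed, and the job is handed in when it is done.

Besides the shell and the picture viewer there is one more tool, called after "Emit:" as name(argument=value, ...), one argument or row to a line, values as JSON. apply_moves: Moves the arm, as the interface text tells. Its arguments: {"type":"object","properties":{"steps":{"type":"array"},"grip":{"type":"number"}},"required":["steps"]}

```bash
mkdir -p pics
python3 - <<'E'
from rig import read_state, imaging
import cv2, numpy as np
for n in ("scene","top","wrist"):
    p=imaging.camera_params(n); im=imaging.capture(n)
    cv2.imwrite(f"pics/{n}0.png",im[:,:,::-1]); print(n,p)
print(read_state())
E
ls
```

```text
scene {'fov_y': 54.77884818024627, 'cx': 322.42407542068673, 'cy': 196.0268664603229, 'dist': array([-0.08097569,  0.        ,  0.        ,  0.        ,  0.        ]), 'R': array([[ 0.52057178,  0.85373531, -0.01187616],
       [ 0.62334175, -0.38951942, -0.67802631],
       [-0.583481  ,  0.34555846, -0.73494168]]), 't': array([-0.36230528, -0.26021838,  1.35509761])}
top {'fov_y': 53.618727129659106, 'cx': 315.00750738472743, 'cy': 194.41793171143075, 'dist': array([-0.06817721,  0.        ,  0.        ,  0.        ,  0.        ]), 'R': array([[-0.02844423, -0.99938885, -0.02031856],
       [-0.99136264,  0.03080757, -0.12747944],
       [ 0.12802749,  0.016517  , -0.99163307]]), 't': array([0.10278698, 0.57505991, 1.06248801])}
wrist {'fov_y': 60.75168135733119, 'cx': 320.7210713854294, 'cy': 196.23777479999097, 'dist': array([-0.00979733,  0.        ,  0.        ,  0.        ,  0.        ]), 'R': array([[ 0.27989503,  0.96002857, -0.00197828],
       [ 0.92949915, -0.27047752,  0.25074538],
       [ 0.24018764, -0.0720212 , -0.96805105]]), 't': array([-0.62273892, -0.03016411,  0.39024587])}
{'time_s': 0.15, 'joint_positions': array([ 6.35695786e+01,  3.02688979e+01,  8.21396916e+01,  1.17975839e-04,
        6.76895592e+01, -1.02295803e+01]), 'qvel': array([-0.12085476, -0.13893792, -0.28765385,  0.03707936, -0.11096665,
        0.05204752]), 'tau': array([ 1.46560565e-04, -4.40431488e+01, -1.76840830e+01,  6.33550412e-02,
        5.53045061e-02, -1.01237906e-04]), 'position': array([0.17412375, 0.59968032, 0.22977225]), 'tcp_rot': array([[ 2.79005311e-01, -7.64187662e-04, -9.60289255e-01],
       [ 9.60288080e-01, -1.53311625e-03,  2.79006189e-01],
       [-1.68544815e-03, -9.99998533e-01,  3.06092727e-04]]), 'force': array([-0.35377392,  0.30738736, -0.62041822]), 'moment': array([-0.01095081, -0.02837023, -0.02095882]), 'opening': 0.9972367781582879}
pics
```

View pics/scene0.png

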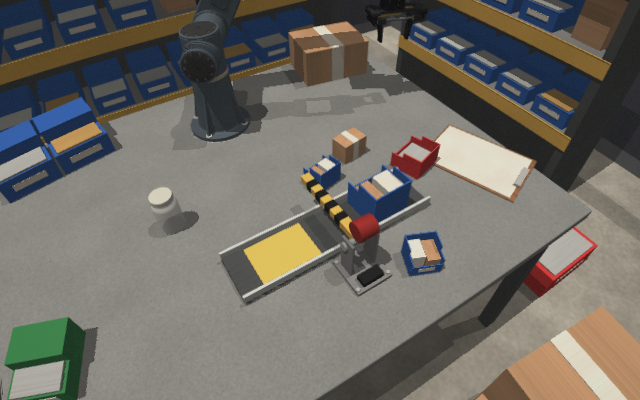

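View pics/top0.png

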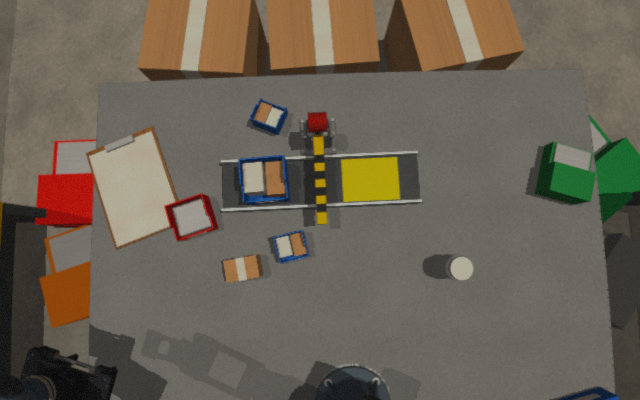

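In the top view, three blue bins could be meant: (263,180) on the lane, (269,116) beyond it and (291,246) in front of it. The one on the lane fits, as it is the largest and stands between the rails. I'll confirm that in a crop and measure.

```bash
cat > h.py <<'E'
from rig import read_state, imaging, spotter
import cv2, numpy as np
def K(p):
    f=200/np.tan(np.radians(p['fov_y']/2)); return np.array([[f,0,p['cx']],[0,f,p['cy']],[0,0,1.]])
def toplane(px,p,z):
    u=cv2.undistortPoints(np.array(px,float).reshape(-1,1,2),K(p),p['dist'])[:,0]
    d=np.c_[u,np.ones(len(u))]@p['R']; c=-p['R'].T@p['t']
    return c+d*((z-c[2])/d[:,2])[:,None]
def proj(X,p):
    r=cv2.Rodrigues(p['R'])[0]
    return cv2.projectPoints(np.array(X,float).reshape(-1,1,3),r,p['t'],K(p),p['dist'])[0][:,0]
E
python3 - <<'E'
from h import *
im=imaging.capture('top'); p=imaging.camera_params('top')
print('cam',-p['R'].T@p['t'])
c=im[90:290,200:480]; cv2.imwrite('pics/crop1.png',cv2.resize(c,None,fx=2.8,fy=2.8,interpolation=cv2.INTER_CUBIC)[:,:,::-1])
for n,z in (('mat',.02),('bin',.125),('gate_tip',.116),('lane',.04),('jar',.12),('carton',.07),('redbin',.07)):
    for r in spotter.cut_out(n,'top'):
        m=r['mask'].astype(np.uint8); cs=max(cv2.findContours(m,0,2)[0],key=cv2.contourArea)
        rc=cv2.minAreaRect(cs); b=cv2.boxPoints(rc)
        # fit the box on the plane
        w=toplane(cs.reshape(-1,2),p,z)[:,:2].astype(np.float32)*1000
        print(n,round(r['score'],2),r['rect'],'world',np.round(cv2.minAreaRect(w)[0]),np.round(cv2.minAreaRect(w)[1]),round(cv2.minAreaRect(w)[2],1))
E
```

```text
cam [0.43698893 0.06745884 1.12899504]
mat 0.82 [341.4, 155.6, 61.6, 45.2] world [620. -70.] [122. 161.] 0.9
bin 0.88 [274.6, 230.7, 40.4, 33.0] world [437. 148.] [69. 79.] 12.4
bin 0.73 [234.6, 157.3, 55.3, 46.8] world [610. 215.] [123. 128.] 3.3
bin 0.72 [254.1, 96.0, 34.0, 40.5] world [780. 202.] [90. 76.] 66.4
gate_tip 0.8 [306.4, 109.8, 21.6, 113.6] world [641.  75.] [ 48. 295.] 89.2
lane 0.93 [224.2, 113.6, 196.3, 110.5] world [655.  70.] [321. 553.] 0.1
jar 0.69 [436.4, 254.3, 35.7, 26.6] world [ 372. -261.] [93. 64.] 74.1
carton 0.63 [221.3, 258.0, 38.7, 27.3] world [382. 283.] [ 60. 101.] 8.9
redbin 0.59 [164.8, 192.8, 54.7, 47.2] world [524. 424.] [111. 127.] 17.1
```

View pics/crop1.png

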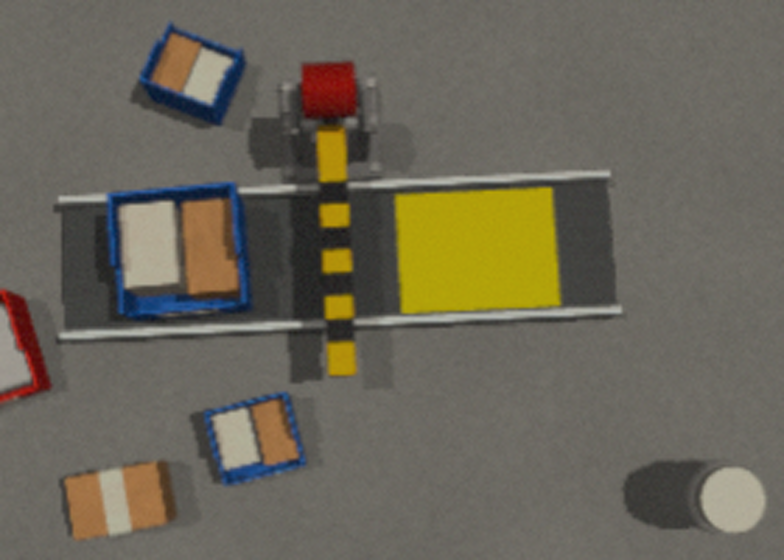

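Run:
```python
from h import *
im=imaging.capture('top'); p=imaging.camera_params('top')
hsv=cv2.cvtColor(im,cv2.COLOR_RGB2HSV)
y=cv2.inRange(hsv,(22,150,90),(36,255,255))
n,l,s,c=cv2.connectedComponentsWithStats(y)
# mat
def box(mask,z):
    cs=max(cv2.findContours(mask,0,cv2.CHAIN_APPROX_NONE)[0],key=cv2.contourArea)
    w=toplane(cs.reshape(-1,2),p,z)[:,:2].astype(np.float32)*1000
    return cv2.minAreaRect(w)
for i in range(1,n):
    if s[i][4]>30 and 100<c[i][1]<260: 
        m=(l==i).astype(np.uint8); z=.02 if s[i][4]>1000 else .116
        r=box(m,z);print(s[i],np.round(cv2.boxPoints(r),1).tolist(), np.round(r[0],1))
b=spotter.cut_out('bin','top')
for r in b:
    print(r['rect'],np.round(cv2.boxPoints(box(r['mask'].astype(np.uint8),.11))).tolist())
# rails ends from crop (px = crop/2.8 + offset)
for z in (.04,.06):
  for a in [(58,200),(610,173),(58,338),(622,310)]:
    print(z,np.round(toplane([(a[0]/2.8+200,a[1]/2.8+90)],p,z)*1000))
# bin top corners in crop: rear z=.125 front z=.099
for a,z in [((108,190),.125),((236,184),.125),((248,308),.099),((120,318),.099)]:
    print('bin',np.round(toplane([(a[0]/2.8+200,a[1]/2.8+90)],p,z)*1000))
for a in [(330,342),(354,342),(330,376),(356,376)]: print('tip',np.round(toplane([(a[0]/2.8+200,a[1]/2.8+90)],p,.116)*1000))
```

```text
[313 136  11  19 177] [[673.7000122070312, 60.29999923706055], [722.2999877929688, 58.900001525878906], [723.0, 85.19999694824219], [674.4000244140625, 86.5999984741211]] [698.4  72.7]
[ 341  157   59   45 2425] [[557.7000122070312, 8.800000190734863], [560.2000122070312, -152.60000610351562], [682.5999755859375, -150.6999969482422], [680.2000122070312, 10.699999809265137]] [620.2 -71. ]
[314 163  11   8  87] [[631.0999755859375, 59.099998474121094], [649.5999755859375, 58.5], [650.5, 84.5999984741211], [631.9000244140625, 85.19999694824219]] [640.8  71.9]
[315 179  11   9  90] [[586.2999877929688, 57.900001525878906], [607.2999877929688, 57.29999923706055], [608.0999755859375, 83.19999694824219], [587.0999755859375, 83.9000015258789]] [597.2  70.6]
[316 195  10   9  88] [[544.7000122070312, 59.20000076293945], [565.5, 58.599998474121094], [566.2000122070312, 81.80000305175781], [545.4000244140625, 82.4000015258789]] [555.5  70.5]
[317 212  10  12 118] [[493.20001220703125, 58.29999923706055], [521.5, 57.400001525878906], [522.0999755859375, 80.5], [493.8999938964844, 81.4000015258789]] [507.7  69.4]
[275.5, 230.3, 40.7, 35.5] [[394.0, 181.0], [412.0, 101.0], [481.0, 117.0], [462.0, 197.0]]
[252.1, 98.6, 36.8, 36.0] [[731.0, 175.0], [802.0, 145.0], [838.0, 229.0], [767.0, 260.0]]
[234.8, 157.3, 54.9, 49.9] [[547.0, 278.0], [555.0, 149.0], [679.0, 157.0], [671.0, 286.0]]
0.04 [[680. 350.  40.]]
0.04 [[ 690. -207.   40.]]
0.04 [[540. 349.  40.]]
0.04 [[ 551. -210.   40.]]
0.06 [[676. 345.  60.]]
0.06 [[ 685. -202.   60.]]
0.06 [[538. 344.  60.]]
0.06 [[ 549. -205.   60.]]
bin [[669. 281. 125.]]
bin [[670. 161. 125.]]
bin [[557. 154.  99.]]
bin [[552. 275.  99.]]
tip [[522.  78. 116.]]
tip [[521.  56. 116.]]
tip [[491.  79. 116.]]
tip [[490.  56. 116.]]
```

The crop shows the blue bin at (175,250) filling the lane, and the two smaller ones are off it, so the lane bin is the target.

World positions in mm:

| Thing | Position |
|---|---|
| Lane yaw | about +1° |
| Barrier tip | about (491, 69) |
| Bin | about (612, 218) |
| Mat | about (620, -71) |

I'm moving to above the barrier's free end with the jaws along the lane.

Emit:
apply_moves(
  steps=[
    {"x": 26, "y": -42, "z": 0, "spin": 0.025},
    {"x": 26, "y": -42, "z": 0, "spin": 0.025},
    {"x": 26, "y": -42, "z": 0, "spin": 0.025},
    {"x": 26, "y": -42, "z": 0, "spin": 0.025},
    {"x": 26, "y": -42, "z": 0, "spin": 0.025},
    {"x": 26, "y": -42, "z": 0, "spin": 0.025},
    {"x": 26, "y": -42, "z": 0, "spin": 0.025},
    {"x": 26, "y": -42, "z": 0, "spin": 0.025},
    {"x": 26, "y": -42, "z": 0, "spin": 0.025},
    {"x": 26, "y": -42, "z": 0, "spin": 0.025},
    {"x": 26, "y": -42, "z": 0, "spin": 0.025},
    {"x": 26, "y": -42, "z": 0, "spin": 0.025},
  ],
  grip=87,
)

```text
time_s: 1.85
position: [0.4881, 0.0926, 0.2337]
tcp_rot: [[-0.043, 0.009, -0.999], [0.999, 0.011, -0.042], [0.011, -1.0, -0.01]]
force: [0.1, 0.2, 0.3]
opening: 0.999
```

Emit:
apply_moves(
  steps=[
    {"x": 18, "y": -23, "z": -30, "spin": -0.025},
    {"x": 0, "y": 0, "z": 0, "spin": 0},
  ],
)

```text
time_s: 2.05
position: [0.5123, 0.0627, 0.2044]
tcp_rot: [[-0.01, 0.018, -1.0], [1.0, 0.009, -0.01], [0.009, -1.0, -0.018]]
force: [-1.5, 0.3, -0.4]
opening: 0.997
```

Run:
```python
from h import *
s=read_state(); print(s['position'],s['tcp_rot'][:,0])
for n in ("scene","top","wrist"):
    p=imaging.camera_params(n); im=imaging.capture(n)[:,:,::-1].copy()
    if n=='wrist':
        for x in (491,508):
          for y,z in ((56.5,116),(82.5,116),(69.5,94)):
            u=proj([x/1e3,y/1e3,z/1e3],p)[0]; cv2.circle(im,tuple(int(v) for v in u),3,(0,255,0),1)
    cv2.imwrite(f"pics/{n}1.png",im)
```

```text
[0.5123177  0.06274926 0.20436378] [-0.00971657  0.99991509  0.00868285]
```

View pics/wrist1.png

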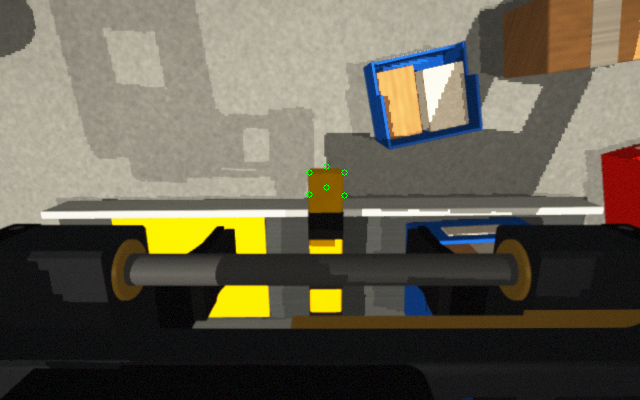

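View pics/scene1.png

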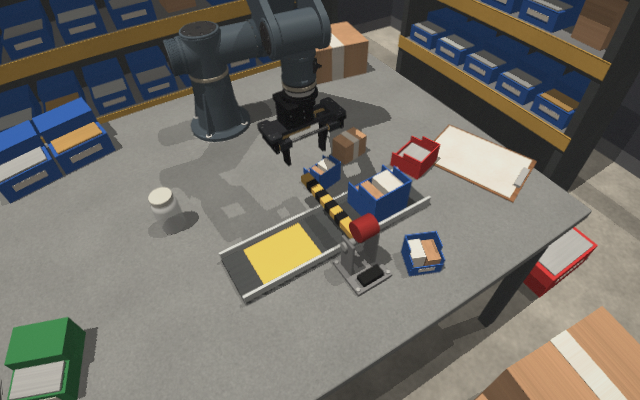

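The wrist view shows the bar end at (326,172), and the projected model points sit on its edges. The gripper body is long along the jaws. I'm lowering to straddle the bar and closing.

Emit:
apply_moves(
  steps=[
    {"x": -3, "y": 7, "z": -30, "spin": -0.007},
    {"x": 0, "y": 0, "z": -30, "spin": 0},
    {"x": 0, "y": 0, "z": -30, "spin": 0},
    {"x": 0, "y": 0, "z": -20, "spin": 0},
    {"x": 0, "y": 0, "z": 0, "spin": 0},
  ],
)

```text
time_s: 2.7
position: [0.5071, 0.0819, 0.1015]
tcp_rot: [[-0.02, 0.032, -0.999], [1.0, 0.011, -0.019], [0.01, -0.999, -0.033]]
force: [-0.5, 0.7, 0.5]
opening: 1.004
```

Emit:
apply_moves(
  steps=[
    {"x": 0, "y": -11, "z": -5, "spin": 0},
    {"x": 0, "y": 0, "z": 0, "spin": 0},
    {"x": 0, "y": 0, "z": 0, "spin": 0},
  ],
)

```text
time_s: 3.0
position: [0.5079, 0.0725, 0.0997]
tcp_rot: [[-0.024, 0.037, -0.999], [1.0, 0.011, -0.024], [0.01, -0.999, -0.037]]
force: [-0.4, -0.0, 0.3]
opening: 1.004
```

Emit:
apply_moves(
  steps=[
    {"x": 0, "y": -3, "z": -3, "spin": 0},
    {"x": 0, "y": 0, "z": 0, "spin": 0},
    {"x": 0, "y": 0, "z": 0, "spin": 0},
    {"x": 0, "y": 0, "z": 0, "spin": 0},
    {"x": 0, "y": 0, "z": 0, "spin": 0},
    {"x": 0, "y": 0, "z": 0, "spin": 0},
  ],
  grip=15,
)

```text
time_s: 3.6
position: [0.5097, 0.0687, 0.0991]
tcp_rot: [[-0.024, 0.043, -0.999], [1.0, 0.01, -0.023], [0.009, -0.999, -0.043]]
force: [-0.2, 0.1, 0.3]
opening: 0.541
```

Run:
```python
from h import *
im=imaging.capture('scene')[60:260,200:460,::-1]
cv2.imwrite(f"pics/s2.png",cv2.resize(im,None,fx=3,fy=3))
# arc
hx,hz=732.4,105
import math
r=hx-508
prev=None
for k in range(0,13):
    a=k*0.1; q=(hx-r*math.cos(a),hz+r*math.sin(a))
    if prev: print(round(a,2),round(q[0]-prev[0],1),round(q[1]-prev[1],1),q)
    prev=q
```

```text
0.1 1.1 22.4 (509.121065311611, 127.40261869554823)
0.2 3.4 22.2 (512.4730599324254, 149.58139783041173)
0.3 5.5 21.7 (518.022491840214, 171.3147343748046)
0.4 7.7 21.1 (525.7139129457526, 192.38547601406117)
0.5 9.8 20.2 (535.4704731118004, 212.58309086278314)
0.6 11.7 19.1 (547.1946880142682, 231.70577102984595)
0.7 13.6 17.9 (560.7694131733608, 249.56244901613786)
0.8 15.3 16.4 (576.0590144224961, 265.9747067978529)
0.9 16.9 14.8 (592.9107231200629, 280.7785585204073)
1.0 18.2 13.0 (611.1561625631895, 293.82608899089195)
1.1 19.5 11.2 (630.6130303521004, 304.9869315977861)
1.2 20.5 9.2 (651.0869198954344, 314.1495708910456)
```

View pics/s2.png

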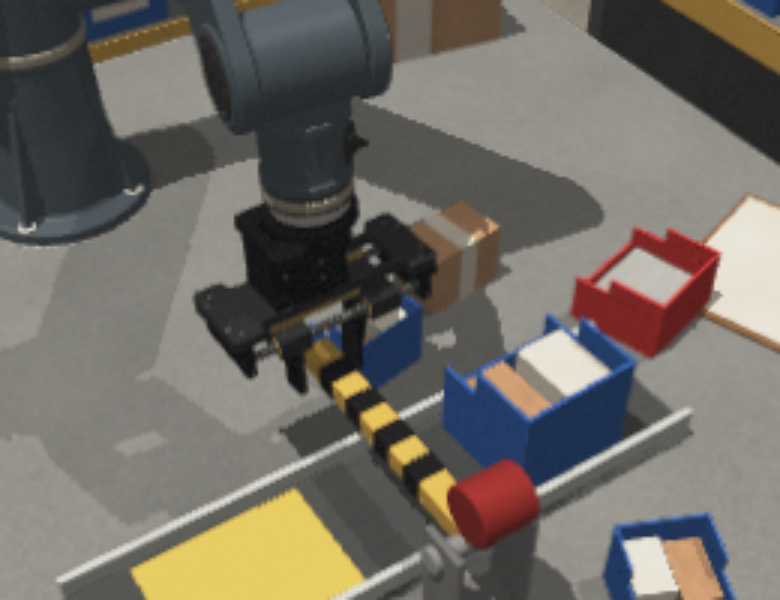

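Emit:
apply_moves(
  steps=[
    {"x": 0, "y": 0, "z": -3, "spin": 0},
    {"x": 0, "y": 0, "z": 0, "spin": 0},
    {"x": 0, "y": 0, "z": 0, "spin": 0},
    {"x": 0, "y": 0, "z": 0, "spin": 0},
    {"x": 0, "y": 0, "z": 0, "spin": 0},
  ],
)

```text
time_s: 4.15
position: [0.5095, 0.0697, 0.0958]
tcp_rot: [[-0.023, 0.042, -0.999], [1.0, 0.012, -0.022], [0.011, -0.999, -0.043]]
force: [0.2, 0.7, -0.2]
opening: 0.295
```

Emit:
apply_moves(
  steps=[
    {"x": 0, "y": 0, "z": 12, "spin": 0},
    {"x": 1, "y": 0, "z": 20, "spin": 0},
    {"x": 3, "y": 0, "z": 22, "spin": 0},
    {"x": 5, "y": 0, "z": 22, "spin": 0},
    {"x": 7, "y": 0, "z": 21, "spin": 0},
  ],
)

```text
time_s: 4.65
position: [0.5305, 0.0701, 0.1956]
tcp_rot: [[-0.02, 0.051, -0.999], [1.0, 0.013, -0.019], [0.012, -0.999, -0.051]]
force: [8.3, 3.9, -8.3]
opening: 0.292
```

Run:
```python
from h import *
im=imaging.capture('scene')[60:260,200:460,::-1]
cv2.imwrite(f"pics/s3.png",cv2.resize(im,None,fx=3,fy=3))
s=read_state(); print(s['position'],s['opening'],s['force'])
```

```text
[0.53242203 0.07008932 0.19910754] 0.2959460746353818 [ 1.04227567  2.83630645 -0.29423762]
```

View pics/s3.png

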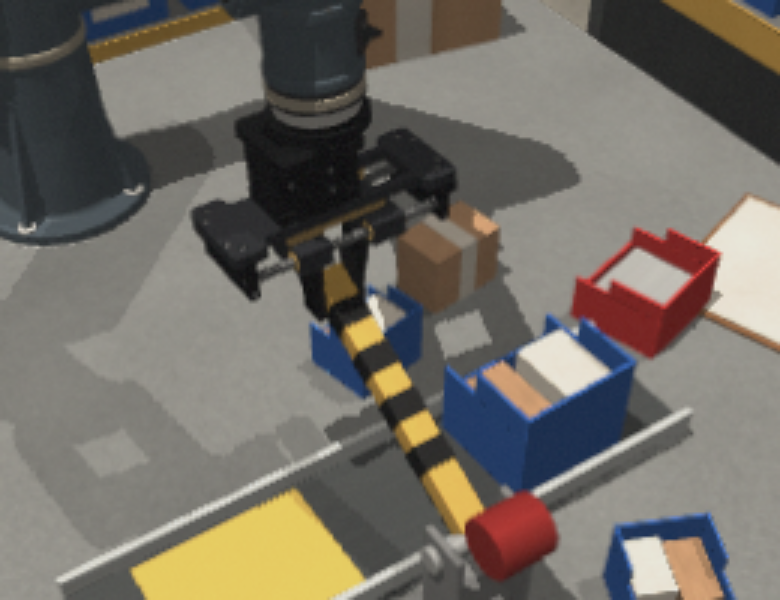

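The bar is held in the jaws and raised to about 0.5 rad. Continuing along the arc.

Emit:
apply_moves(
  steps=[
    {"x": 11, "y": 0, "z": 19, "spin": 0},
    {"x": 13, "y": 0, "z": 18, "spin": 0},
    {"x": 15, "y": 0, "z": 17, "spin": 0},
    {"x": 17, "y": 0, "z": 15, "spin": 0},
    {"x": 18, "y": 0, "z": 13, "spin": 0},
  ],
)

```text
time_s: 5.2
position: [0.602, 0.0714, 0.281]
tcp_rot: [[-0.019, 0.043, -0.999], [1.0, 0.015, -0.019], [0.014, -0.999, -0.043]]
force: [1.5, 3.1, -5.7]
opening: 0.294
```

Run:
```python
from h import *
import math
s=read_state(); P=s['position']*1000; print(P,s['opening'],s['force'], math.atan2(P[2]+11-105,732.4-P[0]))
```

```text
[601.98788474  71.39607815 281.00324382] 0.2941900396699068 [ 1.51265981  3.05046546 -5.69759256] 0.9618316613149038
```

Emit:
apply_moves(
  steps=[
    {"x": 18, "y": 0, "z": 12, "spin": 0},
    {"x": 19, "y": 0, "z": 11, "spin": 0},
    {"x": 20, "y": 0, "z": 10, "spin": 0},
    {"x": 0, "y": 0, "z": 0, "spin": 0},
  ],
)

```text
time_s: 5.6
position: [0.6578, 0.0725, 0.3103]
tcp_rot: [[-0.02, 0.032, -0.999], [1.0, 0.017, -0.019], [0.016, -0.999, -0.032]]
force: [-1.1, 1.1, 7.4]
opening: 0.295
```

Run:
```python
from h import *
import math
s=read_state(); P=s['position']*1000; print(P,s['opening'],s['force'], math.atan2(P[2]+11-105,732.4-P[0]))
im=imaging.capture('scene')[30:260,200:460,::-1]
cv2.imwrite(f"pics/s4.png",cv2.resize(im,None,fx=2.5,fy=2.5))
```

```text
[657.76549421  72.46969774 310.3441689 ] 0.29543629975682695 [-1.10693712  1.0955563   7.38870461] 1.2386002588878389
```

View pics/s4.png

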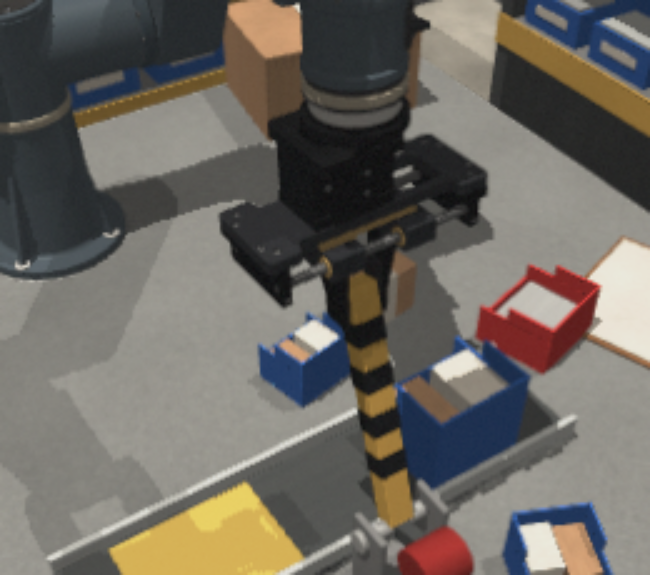

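The bar is at about 1.24 rad, well past balance. Opening the jaws to release it.

Emit:
apply_moves(
  steps=[
    {"x": 0, "y": 0, "z": 0, "spin": 0},
    {"x": 0, "y": 0, "z": 0, "spin": 0},
    {"x": 0, "y": 0, "z": 0, "spin": 0},
    {"x": 0, "y": 0, "z": 0, "spin": 0},
    {"x": -10, "y": 0, "z": 0, "spin": 0},
    {"x": -20, "y": 0, "z": 0, "spin": 0},
    {"x": -30, "y": 0, "z": 0, "spin": 0},
    {"x": -30, "y": 0, "z": 0, "spin": 0},
    {"x": 0, "y": 0, "z": 0, "spin": 0},
  ],
  grip=87,
)

```text
time_s: 6.55
position: [0.5553, 0.0709, 0.3082]
tcp_rot: [[-0.02, 0.021, -1.0], [1.0, 0.014, -0.019], [0.014, -1.0, -0.021]]
force: [0.1, -0.1, 0.9]
opening: 0.976
```

Run:
```python
from h import *
import math
s=read_state(); P=s['position']*1000; print(P,s['opening'],s['force'])
im=imaging.capture('scene')[30:260,200:460,::-1]
cv2.imwrite(f"pics/s5.png",cv2.resize(im,None,fx=2.5,fy=2.5))
im=imaging.capture('top')[:,:,::-1]
cv2.imwrite(f"pics/t5.png",im)
```

```text
[555.26574349  70.90193227 308.16625541] 0.9762263915372565 [ 0.14361518 -0.13109863  0.92339682]
```

View pics/s5.png

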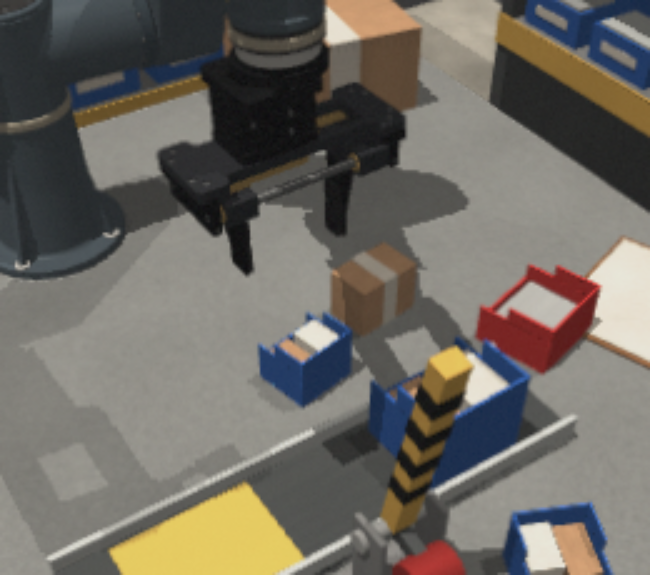

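View pics/t5.png

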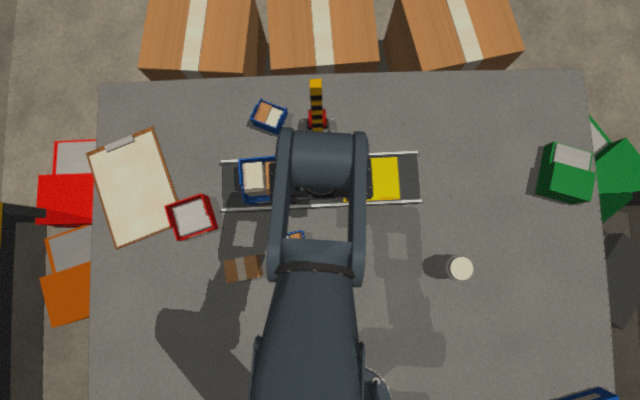

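The barrier stands raised by itself: its top is at (450,360) in the scene crop, leaning back, and the bin has not moved. Next I go behind the bin on its +y side with the jaws across the lane and half open, so there are two contact points.

Emit:
apply_moves(
  steps=[
    {"x": 0, "y": 22, "z": 0, "spin": -0.13},
    {"x": 0, "y": 22, "z": 0, "spin": -0.143},
    {"x": 4, "y": 22, "z": 0, "spin": -0.143},
    {"x": 5, "y": 22, "z": 0, "spin": -0.143},
    {"x": 5, "y": 22, "z": 0, "spin": -0.143},
    {"x": 5, "y": 22, "z": 0, "spin": -0.143},
    {"x": 5, "y": 22, "z": 0, "spin": -0.143},
    {"x": 5, "y": 22, "z": 0, "spin": -0.143},
    {"x": 5, "y": 22, "z": 0, "spin": -0.143},
    {"x": 5, "y": 22, "z": 0, "spin": -0.143},
    {"x": 5, "y": 22, "z": 0, "spin": -0.143},
    {"x": 0, "y": 0, "z": 0, "spin": 0},
  ],
  grip=60,
)

```text
time_s: 7.85
position: [0.6202, 0.3228, 0.3093]
tcp_rot: [[0.999, 0.023, 0.04], [-0.039, -0.036, 0.999], [0.025, -0.999, -0.035]]
force: [-0.4, -0.3, -1.0]
opening: 0.683
```

Emit:
apply_moves(
  steps=[
    {"x": -7, "y": -6, "z": -20, "spin": 0.028},
    {"x": -7, "y": -6, "z": -35, "spin": 0.028},
    {"x": 0, "y": 0, "z": -35, "spin": 0},
    {"x": 0, "y": 0, "z": -35, "spin": 0},
    {"x": 0, "y": 0, "z": -35, "spin": 0},
    {"x": 0, "y": 0, "z": -25, "spin": 0},
    {"x": 0, "y": 0, "z": -15, "spin": 0},
    {"x": 0, "y": 0, "z": 0, "spin": 0},
  ],
)

```text
time_s: 8.65
position: [0.6121, 0.3066, 0.1035]
tcp_rot: [[0.999, 0.037, -0.034], [0.035, -0.035, 0.999], [0.035, -0.999, -0.036]]
force: [0.0, -0.2, -0.3]
opening: 0.688
```

Run:
```python
from h import *
s=read_state(); P=s['position']*1000; print(P,s['opening'],s['force'],s['tcp_rot'])
im=imaging.capture('scene')[30:260,260:520,::-1]
cv2.imwrite(f"pics/s6.png",cv2.resize(im,None,fx=2.5,fy=2.5))
cv2.imwrite(f"pics/w6.png",imaging.capture('wrist')[:,:,::-1])
```

```text
[612.11872248 306.62767431 103.49681121] 0.688018577723262 [ 0.03895544 -0.20560424 -0.27353933] [[ 0.99874831  0.0366028  -0.03408877]
 [ 0.0353614  -0.03470325  0.99877187]
 [ 0.03537486 -0.99872715 -0.03595414]]
```

View pics/s6.png

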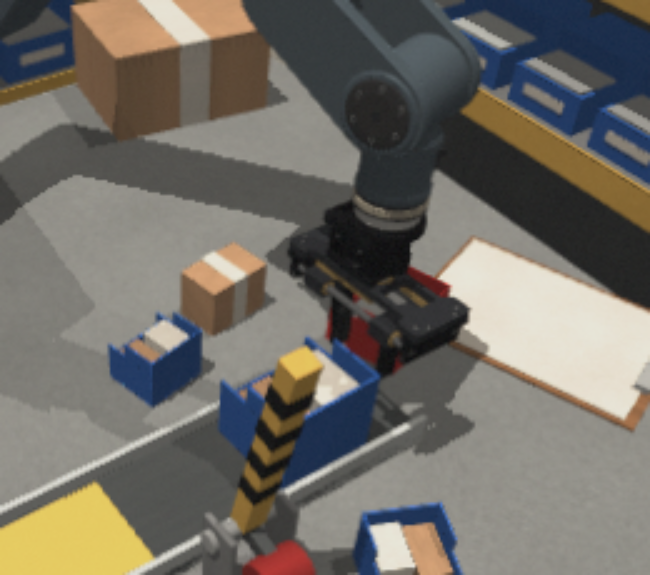

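View pics/w6.png

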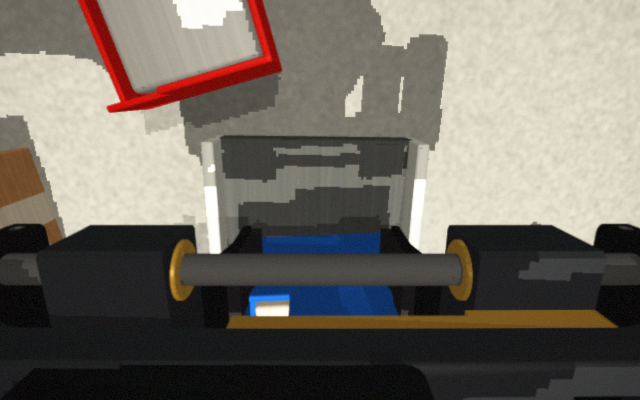

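The gripper is behind the bin, clear of the red bin and inside the rails. Going down to push height and starting gently.

Emit:
apply_moves(
  steps=[
    {"x": -4, "y": 0, "z": -15, "spin": -0.018},
    {"x": 0, "y": 0, "z": -13, "spin": 0},
    {"x": 0, "y": 0, "z": 0, "spin": 0},
    {"x": 0, "y": -8, "z": 0, "spin": 0},
    {"x": 0, "y": -8, "z": 0, "spin": 0},
    {"x": 0, "y": 0, "z": 0, "spin": 0},
  ],
)

```text
time_s: 9.35
position: [0.6165, 0.2916, 0.0853]
tcp_rot: [[0.998, 0.056, -0.018], [0.019, -0.029, 0.999], [0.056, -0.998, -0.03]]
force: [-0.6, 0.1, -0.3]
opening: 0.689
```

Emit:
apply_moves(
  steps=[
    {"x": -8, "y": 0, "z": -8, "spin": 0},
    {"x": -4, "y": 0, "z": -5, "spin": 0},
    {"x": 0, "y": -5, "z": 0, "spin": 0},
    {"x": 0, "y": 0, "z": 0, "spin": 0},
  ],
)

```text
time_s: 9.75
position: [0.6043, 0.2865, 0.0727]
tcp_rot: [[0.998, 0.059, -0.017], [0.019, -0.027, 0.999], [0.059, -0.998, -0.028]]
force: [-0.1, -0.0, -0.7]
opening: 0.692
```

Emit:
apply_moves(
  steps=[
    {"x": 0, "y": -6, "z": 0, "spin": 0},
    {"x": 0, "y": -8, "z": 0, "spin": 0},
    {"x": 0, "y": -10, "z": 0, "spin": 0},
    {"x": 0, "y": -12, "z": 0, "spin": 0},
    {"x": 0, "y": -12, "z": 0, "spin": 0},
    {"x": 0, "y": -12, "z": 0, "spin": 0},
  ],
)

```text
time_s: 10.35
position: [0.604, 0.2242, 0.0726]
tcp_rot: [[0.998, 0.06, -0.019], [0.02, -0.025, 0.999], [0.059, -0.998, -0.026]]
force: [-0.3, 2.5, -1.2]
opening: 0.693
```

Run:
```python
from h import *
s=read_state(); P=s['position']*1000; print(P,s['opening'],s['force'])
im=imaging.capture('scene')[60:260,240:500,::-1]
cv2.imwrite(f"pics/s7.png",cv2.resize(im,None,fx=2.5,fy=2.5))
```

```text
[604.00518243 224.18458683  72.63608212] 0.6926929764049474 [-0.34195144  2.4803671  -1.20739192]
```

View pics/s7.png

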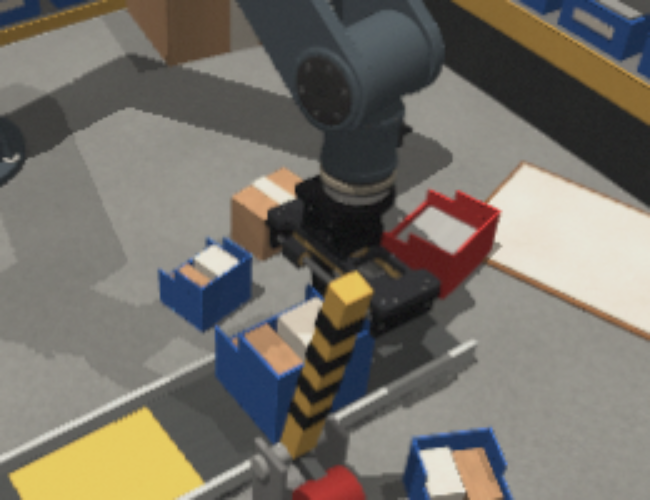

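The bin slides upright at about 2.5 N. Continuing along the lane.

Emit:
apply_moves(
  steps=[
    {"x": 0, "y": -12, "z": 0, "spin": 0},
    {"x": 0, "y": -12, "z": 0, "spin": 0},
    {"x": 1, "y": -12, "z": 0, "spin": 0},
    {"x": 0, "y": -12, "z": 0, "spin": 0},
    {"x": 0, "y": -12, "z": 0, "spin": 0},
    {"x": 1, "y": -12, "z": 0, "spin": 0},
    {"x": 0, "y": -12, "z": 0, "spin": 0},
    {"x": 0, "y": -12, "z": 0, "spin": 0},
  ],
)

```text
time_s: 11.2
position: [0.6058, 0.1175, 0.0727]
tcp_rot: [[0.998, 0.058, -0.017], [0.019, -0.027, 0.999], [0.058, -0.998, -0.028]]
force: [-0.5, 2.9, -0.6]
opening: 0.689
```

Run:
```python
from h import *
s=read_state(); P=s['position']*1000; print(P,s['opening'],s['force'])
im=imaging.capture('scene')[60:280,200:460,::-1]
cv2.imwrite(f"pics/s8.png",cv2.resize(im,None,fx=2.5,fy=2.5))
```

```text
[605.75421535 117.51453796  72.67566046] 0.6894381371128148 [-0.54519455  2.90320659 -0.58277418]
```

View pics/s8.png

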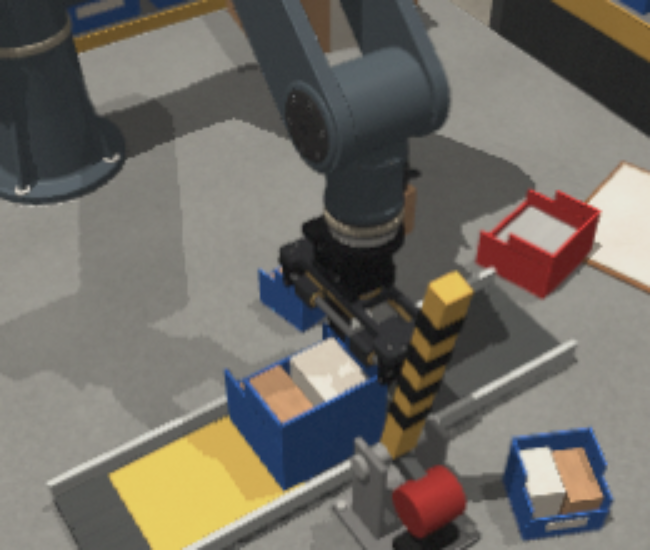

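The bin is passing the gate and its front is on the mat. The gripper is clear of the raised bar.

Emit:
apply_moves(
  steps=[
    {"x": 0, "y": -11, "z": 0, "spin": 0},
    {"x": 0, "y": -11, "z": 0, "spin": 0},
    {"x": 0, "y": -11, "z": 0, "spin": 0},
    {"x": 0, "y": -11, "z": 0, "spin": 0},
    {"x": 0, "y": -11, "z": 0, "spin": 0},
    {"x": 0, "y": -10, "z": 0, "spin": 0},
    {"x": 0, "y": -8, "z": 0, "spin": 0},
  ],
)

```text
time_s: 11.95
position: [0.6054, 0.0368, 0.0727]
tcp_rot: [[0.998, 0.057, -0.017], [0.019, -0.027, 0.999], [0.057, -0.998, -0.028]]
force: [-0.5, 2.5, -0.8]
opening: 0.691
```

```bash
cat > fit.py <<'E'
from h import *
from scipy.optimize import least_squares
s=read_state(); P=s['position']*1000; print(P,s['force'])
im=imaging.capture('scene'); p=imaging.camera_params('scene')
a=cv2.resize(im[150:320,200:400],None,fx=4,fy=4,interpolation=cv2.INTER_CUBIC)[:,:,::-1].copy()
# overlay mat corners and bin model
import sys
def draw(pts,col,closed=True):
    q=((proj(np.array(pts)/1e3,p)-[200,150]+.5)*4).astype(np.int32); cv2.polylines(a,[q],closed,col,1)
m=[[557.7,8.8,20],[560.2,-152.6,20],[682.6,-150.7,20],[680.2,10.7,20]]; draw(m,(0,255,0))
cx,cy,yaw=map(float,sys.argv[1:4]); c,sn=np.cos(yaw),np.sin(yaw)
W=lambda x,y,z:[cx+c*x-sn*y,cy+sn*x+c*y,20+z]
draw([W(-55,-60,0),W(55,-60,0),W(55,60,0),W(-55,60,0)],(255,0,255))
for y in (-60,60): draw([W(-55,y,0),W(-55,y,79),W(-11,y,79),W(-11,y,105),W(55,y,105),W(55,y,0)],(0,255,255))
draw([W(55,-60,105),W(55,60,105)],(0,255,255))
cv2.imwrite(f"pics/{sys.argv[4]}.png",a[:600,:800])
E
python3 fit.py 618 -47 0.017 f1
```

```text
[605.36077479  36.79185245  72.69320212] [-0.48291876  2.48413071 -0.83290803]
```

View pics/f1.png

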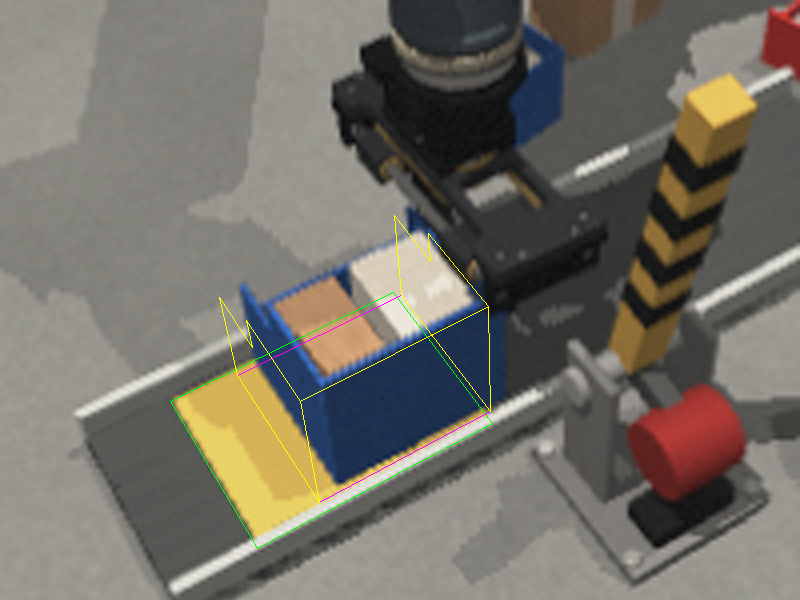

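Emit:
apply_moves(
  steps=[
    {"x": 0, "y": -9, "z": 0, "spin": 0},
    {"x": 0, "y": -9, "z": 0, "spin": 0},
    {"x": 0, "y": -7, "z": 0, "spin": 0},
    {"x": 0, "y": -5, "z": 0, "spin": 0},
    {"x": 0, "y": -3, "z": 0, "spin": 0},
    {"x": 0, "y": 0, "z": 0, "spin": 0},
  ],
)

```text
time_s: 12.6
position: [0.6052, -0.0005, 0.0727]
tcp_rot: [[0.998, 0.057, -0.016], [0.018, -0.028, 0.999], [0.056, -0.998, -0.029]]
force: [0.0, 1.1, 0.4]
opening: 0.692
```

```bash
python3 fit.py 613 -66 0.017 f2
```

```text
[ 6.05228231e+02 -4.63350082e-01  7.26961615e+01] [0.01451432 1.11622004 0.40791448]
```

View pics/f2.png

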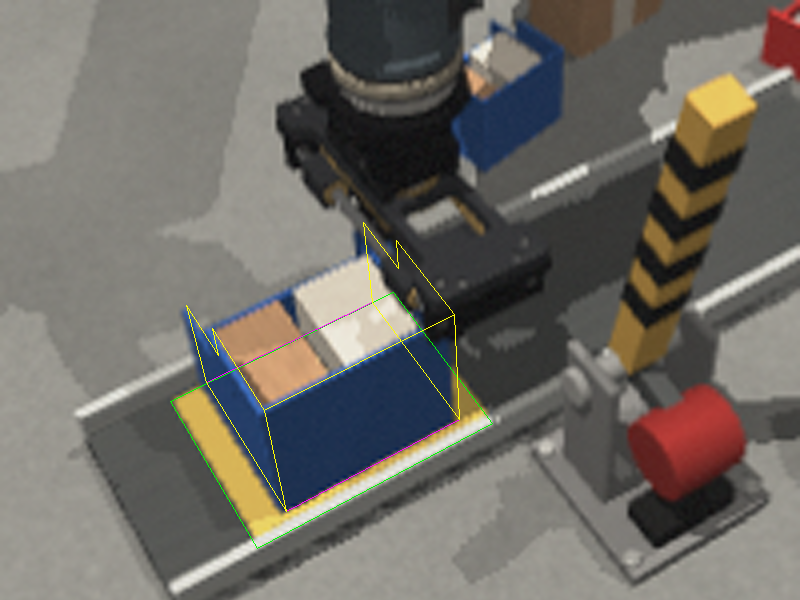

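The model at (613, -66) matches the bin's edges in the picture; its corner at (286,511) coincides. The bin is wholly on the mat, about 5 mm off along the lane and 7 mm across. Retracting.

Emit:
apply_moves(
  steps=[
    {"x": 0, "y": 8, "z": 0, "spin": 0},
    {"x": 0, "y": 15, "z": 0, "spin": 0},
    {"x": 0, "y": 15, "z": 0, "spin": 0},
    {"x": -5, "y": 10, "z": 10, "spin": 0},
    {"x": -10, "y": 0, "z": 25, "spin": 0},
    {"x": -15, "y": 0, "z": 30, "spin": 0},
    {"x": -20, "y": 0, "z": 35, "spin": 0},
    {"x": -30, "y": 0, "z": 35, "spin": 0},
    {"x": -30, "y": 0, "z": 30, "spin": 0},
    {"x": -30, "y": 0, "z": 20, "spin": 0},
    {"x": -10, "y": 0, "z": 5, "spin": 0},
    {"x": 0, "y": 0, "z": 0, "spin": 0},
  ],
)

```text
time_s: 13.85
position: [0.4456, 0.0604, 0.2719]
tcp_rot: [[0.998, 0.06, -0.029], [0.031, -0.03, 0.999], [0.059, -0.998, -0.032]]
force: [1.1, -0.3, 0.1]
opening: 0.692
```

```bash
python3 fit.py 613 -66 0.017 f3
python3 - <<'E'
from h import *
im=imaging.capture('top'); p=imaging.camera_params('top'); cv2.imwrite('pics/t9.png',im[:,:,::-1])
for n,z in (('jar',.12),('carton',.07),('redbin',.07)):
    for r in spotter.cut_out(n,'top')[:1]: print(n,r['rect'])
E
```

```text
[445.60743309  60.4397229  271.93497801] [ 1.12837369 -0.25108188  0.05426544]
jar [437.9, 253.2, 34.3, 27.4]
carton [223.9, 256.5, 39.1, 26.5]
redbin [165.8, 193.3, 51.6, 47.3]
```

View pics/f3.png

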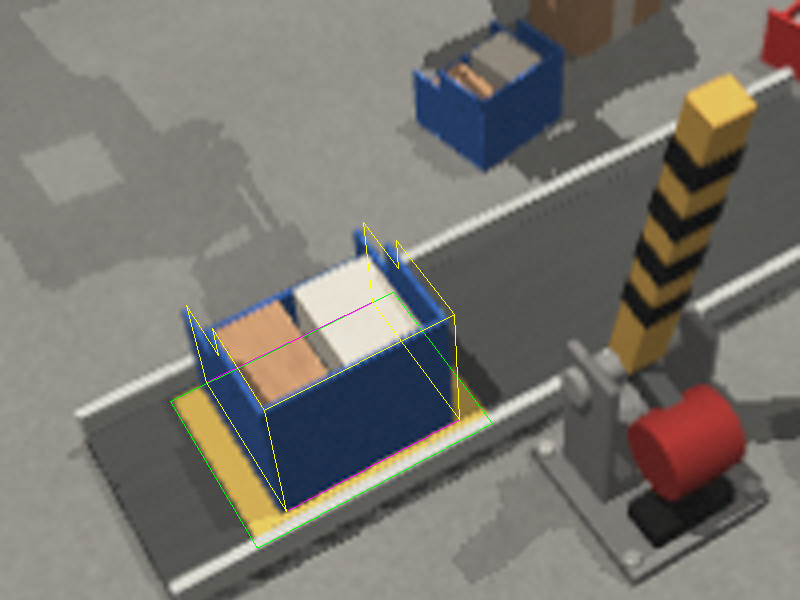

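View pics/t9.png

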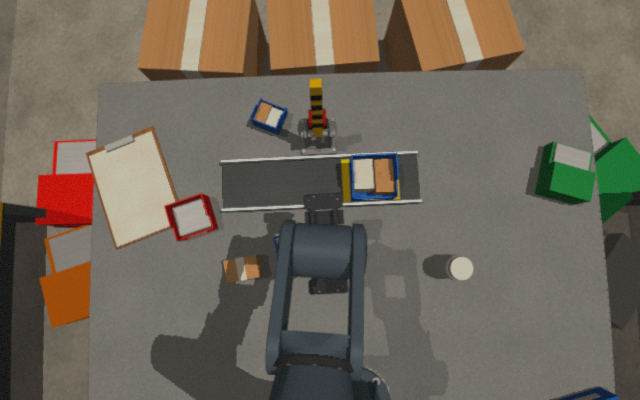

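```bash
python3 -c "
from rig import job; print(job.hand_in())"
```

```text
the job is handed in; nothing more can be done
None
```

The barrier arm is up and staying up by itself, and the blue bin stands flat and wholly on the yellow mat. I handed the job in at about 14 s of the 69 s allowed; the hand-in reports no verdict.

- **Barrier:** I gripped its free end lightly in the jaws instead of pushing it, raised it to about 1.24 rad and let go. It went back onto its stop on its own, with the bin still on its own side.
- **Bin:** I slid it through the gate with the half-open fingers against its +y side, at about 2.5 N.
- **Last checks:**
  - The bin was at about (613, -66) mm and the mat at (620, -71) mm. That is roughly 5 mm off along the lane and 7 mm across, both inside the limits.
  - The jar, carton and red bin showed no movement beyond the finder's few pixels of scatter.
  - The gripper was clear of everything.
- **Failed or disagreed:** No check failed. The tool drifted about 3° off vertical while pushing, with no visible effect.

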